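Roll the round bar into the V-block

TASK

Roll the loose round metal bar along the bench with the fingers, up the short ramp of the V-block and over its lip, so that it drops into the V-groove and lies there along the groove, sticking out of the block at both ends. Only push it with the fingers so that it turns as it goes: do not grip it, pick it up or carry it. Leave the tin, the spirit lamp and the wooden ring clamp where they are.

Things in the scene. Friction and masses are not known exactly. Their poses are not given: they have to be found in the camera images.
- bar: Loose plain aluminium round bar, diameter 32 mm, length 140 mm, about 0.3 kg. Origin at its centre, 16 mm above the bench; y is the bar's axis; x and z turn as it rolls (z up at the start). Starts on the V-block's ramp side, up to 0.25 rad askew to the groove. Rolls easily, square to its own axis and so to one side when askew; rolls back off the ramp if released there.
- v_block: Steel V-block with lead-in ramp, fixed to the bench, 64 mm long in y. Origin on the bench surface below the groove's middle; z up, y along the groove, +x the way the bar must roll. Groove: 45 degree faces from the bottom line (x 0, 2 mm high) up to the lip at x -12 mm and to x 21 mm, 23 mm high; the block ends at x 32 mm. Seated, the bar's centre is at x 0, 24.6 mm above the bench.
- lip (a point): Middle of the V-block's lip (block x -12 mm, y 0), 14 mm above the bench, the top of the ramp. The ramp rises straight from the bench, starting 58 mm before the lip (block x -70 mm). On the lip the bar's centre is 30 mm high; past it the bar drops into the groove by itself.
- ear (a point): Top of the screw head on the block's ear at its +y end (block x 18, y 40 mm), 9 mm high. An equal ear stands at the -y end; the ears are 6 mm high and reach from x 7 to 29 mm and out to y +-48 mm, below the bar's path.
- findings_tin: Bystander: round white-metal tin with a paper label on its lid, 76 mm across, 29 mm high, origin at the centre of its underside. Loose; to be left alone.
- spirit_lamp: Bystander: round milky-glass spirit lamp with a brass collar and dark cap, 68 mm across, 80 mm high, origin at the centre of its underside. Loose; to be left alone.
- ring_clamp: Bystander: turned wooden ring clamp lying on the bench, 30 x 150 x 31 mm, long in its y, origin at the centre of its underside. Loose; to be left alone.

How it is judged:
By the outcome, as a careful person would: the job done as asked, in the order asked, and still so for the second after the job is handed in, with the robot touching nothing.
It also fails if it takes over 35 s, if anything falls off the work surface, if the arm or the gripper's body presses on something with over 40 N, if the wrist force passes 120 N, or if a joint passes its speed limit or range.

ROBOT

A 6-joint arm with a two-finger parallel gripper is mounted at the origin on a cart in front of the work surface, level with it; the furniture and walls round the work are solid. World frame = base frame: x ahead of the robot, y to its left, z up, the work surface at z = 0. Lengths are in m, angles in rad, forces in N, time in s.
With the tool pointing down it reaches from about 0.35 to 0.85 m from the base axis. Payload 8.1 kg.
Tool frame: the origin (TCP) lies on the centre line of the jaws, within the pads' length; the fingertips stand 19 mm ahead of it and the grasp point (between the pads) is the TCP (robot.tips_ahead is the distance from the TCP to the fingertips, in m); y points along the fingers, z is the direction in which the jaws open and shut, and the axes are right-handed (so a half turn about y gives the same grasp; the last joint's range is limited). The gripper opens to 93 mm and grips with 3 to 60 N. Pads are 15 mm wide; open, the fingers measure 128 mm over their backs; the gripper's body (75 mm by 188 mm) begins 65 mm behind the grasp point.
Start: joints at [-0.085, 0.13, 1.488, -0, 1.523, -0.085], TCP at [0.6, 0, 0.238] pointing down, gripper open.
Joint ranges: [-2.96, 2.96], [-0.89, 2.26], [0.02, 2.5], [-1.34, 4.48], [0, 2.73], [-2.66, 2.66]. Speed limits (rad/s): [2.39, 2.39, 2.79, 3.14, 3.14, 3.14].

INTERFACE

Orientations are given as a rotation vector (axis times angle).
In Python, from plant import robot, imaging, models gives the robot as it stands.
- The arm moves only by the tool carry_out, never from a script. Its argument "motion" is one flat list of numbers, 7 for each row, row after row: the shift along the tool's x, y, z in m, then the turn, a rotation vector about the tool's x, y, z in degrees, then the opening, from -1 (shut) to 1 (fully open). A call has exactly 5 rows; each row shifts and turns the pose as measured when the row begins, along the tool's axes as they then stand; what a row does not reach is not made up. A row lasts 1/10 s, in which the tool goes at most 50 mm and 8.59 degrees, less where a joint would pass 70% of its speed; a pose out of reach is approached as far as the arm can. A call is refused whole if a number of a shift passes 0.05 or a number of a turn 8.59, either way. A call with a gripper value outside its range is refused whole. The fingers move at their own pace and stop on an object; "squeeze" is the grip in N (left out, the last holds). Time passes only in rows, so rows that do not move let the fingers close, or fill a call up. It gives the time, the measured TCP pose, the force and the opening at its end, in the units of the state.
- robot.read_state(): the state, without advancing time (a new reading comes with each control period).
- imaging.read_camera(name): name is "scene" or "side" or "wrist"; returns the picture (420x560x3 uint8, blue, green, red); there is no depth.
- imaging.camera_model(name): a dict with "K" (3x3 intrinsics, pixels), "position" and "orientation" of the camera in the world. Camera axes: x right, y down, z forward; pixel columns grow to the right and rows downward; lengths in m; the calibration is good to about 2 mm. A picture is of the moment at which its call begins: read the wrist's pose just before it. camera_model takes no time and is no camera call; for the wrist camera it gives the pose at the moment of the call.
- robot.close_job(): hands the job in, once; it reports no verdict.
Trained networks look in the newest picture that a camera, given by its name, has taken for a name from the list of things; names that differ only in an ending like _2 or _b are one class to them, and where a whole thing is asked for, a point or a joint stands for the part that bears it (a point fixed in the world has none). Each returns a list of dicts, best first, with "confidence" (0 to 1); they miss things now and then, are a little off and sometimes report something else, mostly with a low value. They report only what shows in the picture. A call takes as long as a camera call.
- models.outline_of(camera, thing): "pixels" (420x560 bool, what is visible of it) and "pixel" ([column, row] in pixels, amid what is visible of it).
The state is a dict: "t": time; "q": joint angles; "dq": joint speeds; "joint_torque": joint torques, N m; "tool_pos": TCP position; "orientation": TCP orientation; "force": force on the tool from outside, world axes, zero at the start; "wrist_torque": the same for the moment, N m; "opening": finger opening in m.
Only numpy, scipy, OpenCV 4.12 (cv2) and the standard library are available. Lean on these libraries where they do the work, as an engineer would, in place of code of your own. Each camera call takes 0.05 s, during which the arm holds its last target.

## Working session

There is one attempt and no reset: what is moved stays moved. The work goes in short steps, Python scripts to look and compute and a tool call to move; the robot and the scene stay as the last step left them, time stands still between calls to the robot, and variables do not carry over. Pictures are saved under pics/ and viewed, and the job is handed in when it is done.

Besides the shell and the picture viewer there is one more tool, called after ">>>" as name(argument=value, ...), one argument or row to a line, values as JSON. carry_out: Moves the arm, as the interface text tells. Its arguments: {"type":"object","properties":{"motion":{"type":"array","items":{"type":"number"}},"squeeze":{"type":"number"}},"required":["motion"]}

```bash
mkdir -p pics; ls; cat > h.py <<'E'
import numpy as np, cv2
from scipy.spatial.transform import Rotation as R
from plant import robot, imaging, models
def cam(n):
    m=imaging.camera_model(n); K=np.array(m['K']); p=np.array(m['position']); o=np.array(m['orientation'])
    Rm=o if o.shape==(3,3) else R.from_rotvec(o).as_matrix()
    return K,p,Rm
def ray(n,px,z):
    K,p,Rm=cam(n); d=Rm@np.linalg.solve(K,[px[0],px[1],1.]); return p+d*(z-p[2])/d[2]
def proj(n,P):
    K,p,Rm=cam(n); c=(np.atleast_2d(P)-p)@Rm; u=c@K.T; return u[:,:2]/u[:,2:]
E
python3 - <<'E'
from h import *
s=robot.read_state(); print(s)
for n in ['scene','side','wrist']:
    print(n,imaging.camera_model(n))
    im=imaging.read_camera(n); cv2.imwrite(f'pics/{n}0.png',im)
    for t in ['bar','v_block','findings_tin','spirit_lamp','ring_clamp']:
        for r in models.outline_of(n,t)[:2]:
            print(n,t,round(r['confidence'],2),r['pixel'],r['pixels'].sum())
            np.save(f'pics/{n}_{t}.npy',r['pixels']) if r is not None and r['confidence']>.5 else 0
print(robot.read_state()['t'])
E
```

```text
pics
{'t': 0.0, 'q': array([-8.53845968e-02,  1.31157138e-01,  1.48925469e+00, -5.20275210e-06,
        1.52302678e+00, -8.53922149e-02]), 'dq': array([ 0.00123855,  0.00281938, -0.00130314,  0.00045954,  0.00052744,
       -0.00132246]), 'joint_torque': array([-1.61290725e-03, -5.59853125e+01, -4.91755986e+01,  7.67333270e-02,
        3.59135563e-02, -2.97389461e-04]), 'tool_pos': array([5.99463984e-01, 7.55935656e-05, 2.36603346e-01]), 'orientation': array([-1.21044574,  1.21062036, -1.20821129]), 'force': array([ 0.30721229,  0.21556441, -1.11053928]), 'wrist_torque': array([ 0.02341053,  0.02365059, -0.01175121]), 'opening': 0.09283968665739377}
scene {'K': array([[500.60770531,   0.        , 275.27299382],
       [  0.        , 500.60770531, 208.08534443],
       [  0.        ,   0.        ,   1.        ]]), 'position': array([-0.27369434, -0.62069584,  0.7855129 ]), 'orientation': array([-2.05081966,  0.9127543 , -0.44640861])}
scene bar 0.95 [303.1, 233.8] 719
scene v_block 0.73 [265.9, 214.4] 867
scene findings_tin 0.97 [194.2, 193.4] 506
scene spirit_lamp 0.84 [211.6, 169.7]
[... 324 characters left out ...]
3505])}
side bar 0.89 [288.0, 193.9] 645
side v_block 0.55 [275.3, 232.2] 904
side findings_tin 0.87 [296.1, 298.0] 1076
side spirit_lamp 0.97 [238.7, 308.8] 1036
side spirit_lamp 0.16 [275.9, 228.4] 929
side ring_clamp 0.61 [271.9, 148.9] 367
wrist {'K': array([[309.55399127,   0.        , 280.1499915 ],
       [  0.        , 309.55399127, 206.93263366],
       [  0.        ,   0.        ,   1.        ]]), 'position': array([0.60073926, 0.06989277, 0.38503541]), 'orientation': array([ 2.88424990e+00,  2.88813668e-04, -1.10364900e-03])}
wrist bar 0.72 [174.0, 206.6] 2970
wrist v_block 0.88 [170.4, 99.8] 5741
wrist v_block 0.37 [173.8, 205.8] 3197
wrist ring_clamp 0.73 [239.1, 333.3] 1857
0.9
```

View pictures.

```bash
python3 - <<'E'
import cv2,numpy as np
a=cv2.imread('pics/scene0.png');b=cv2.imread('pics/side0.png')
cv2.imwrite('pics/crop0.png',np.vstack([cv2.resize(a[130:280,140:440],(600,300),interpolation=cv2.INTER_CUBIC),cv2.resize(b[120:270,140:440],(600,300),interpolation=cv2.INTER_CUBIC)]))
E
```

```text
(no output)
```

View pics/crop0.png

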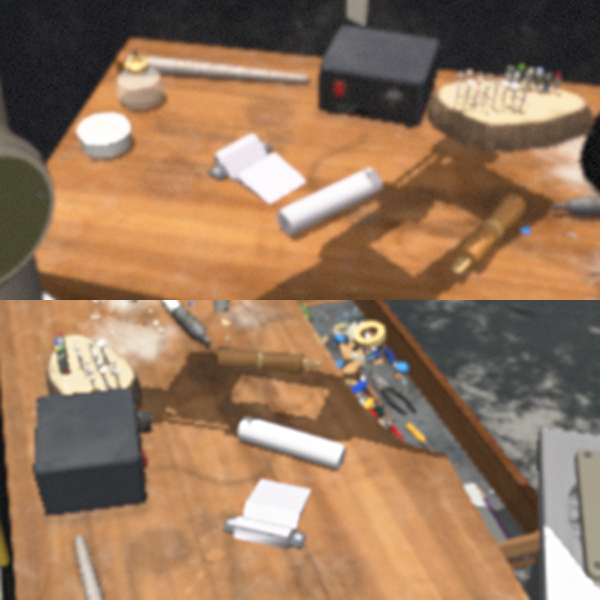

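View pics/wrist0.png

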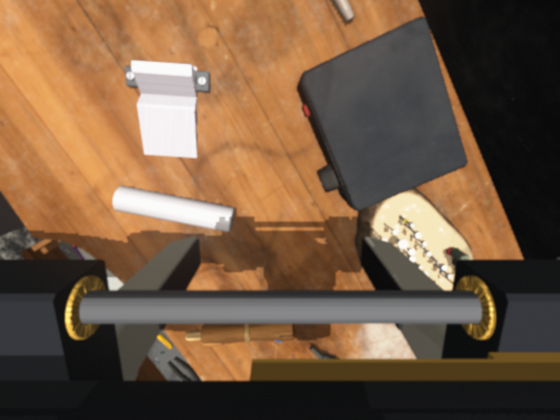

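```bash
cp pics/wrist0.png w.png; python3 - <<'E'
import cv2
a=cv2.imread('w.png');cv2.imwrite('pics/wz.png',cv2.resize(a[45:245,95:255],(640,800),interpolation=cv2.INTER_CUBIC)[:600]);cv2.imwrite('pics/wz2.png',cv2.resize(a[170:245,95:255],(800,375),interpolation=cv2.INTER_CUBIC))
E
```

```text
(no output)
```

View pics/wz.png

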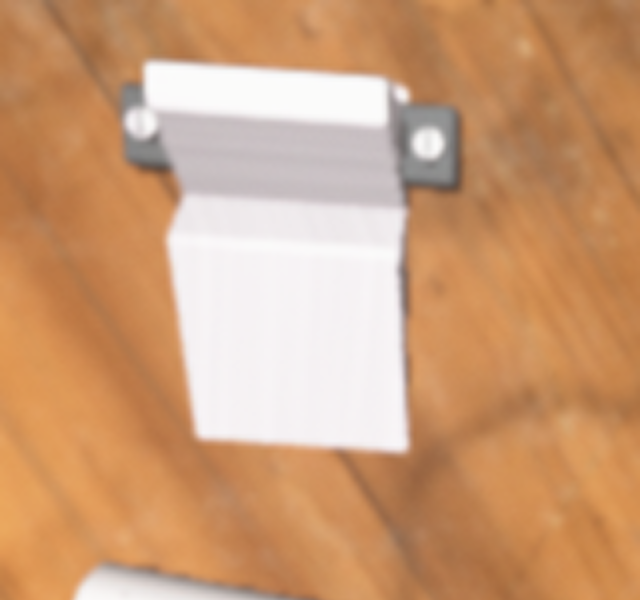

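View pics/wz2.png

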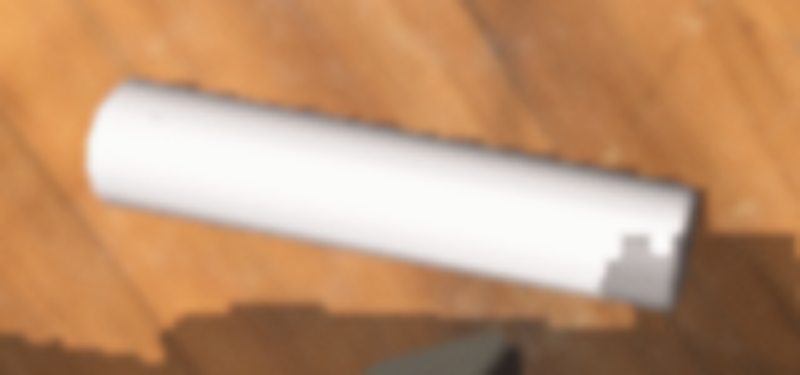

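```bash
cat > fit.py <<'E'
from h import *
from scipy.optimize import least_squares, minimize
def barhull(P,n,sh=(420,560),S=4):
    x,y,a=P[:3]; z=P[3] if len(P)>3 else .016
    ax=np.array([-np.sin(a),np.cos(a),0]); u=np.array([np.cos(a),np.sin(a),0]); k=np.array([0,0,1.])
    t=np.linspace(0,2*np.pi,48)[:,None]
    pts=np.vstack([np.array([x,y,z])+s*.07*ax+.016*(np.cos(t)*u+np.sin(t)*k) for s in(-1,1)])
    return cv2.convexHull(proj(n,pts).astype(np.float32))
def fitbar(n,mask,p0):
    S=4; m=cv2.resize(mask.astype(np.uint8),(560*S,420*S),interpolation=cv2.INTER_NEAREST)
    def cost(P):
        h=barhull([p0[0]+P[0]/100,p0[1]+P[1]/100,p0[2]+P[2]/10]+list(p0[3:]),n); c=np.zeros_like(m); cv2.fillConvexPoly(c,np.round((h+.5)*S*16).astype(np.int32),1,shift=4)
        return -(c&m).sum()/(c|m).sum()
    r=minimize(cost,[0,0,0],method='Nelder-Mead',options=dict(initial_simplex=[[0,0,0],[1,0,0],[0,1,0],[0,0,1]]))
    return [p0[0]+r.x[0]/100,p0[1]+r.x[1]/100,p0[2]+r.x[2]/10],-r.fun
E
python3 - <<'E'
from fit import *
Z=np.array([[141,123],[428,144],[170,238],[400,252],[198,438],[408,450],[160,110],[388,124],[187,193],[405,207]])/4+[95,45]-.4
M=np.array([[18,40,9],[18,-40,9],[-12,32,14],[-12,-32,14],[-70,32,0],[-70,-32,0],[21,32,23],[21,-32,23],[0,32,2],[0,-32,2]])/1000
def W(p): c,s=np.cos(p[2]),np.sin(p[2]); return M@np.array([[c,s,0],[-s,c,0],[0,0,1]])+[p[0],p[1],0]
r=least_squares(lambda p:(proj('wrist',W(p))-Z).ravel(),[.45,.25,1.57])
print('block',r.x,'\n',r.fun.reshape(-1,2).round(1).tolist())
for n in['wrist','scene','side']:
    m=np.load(f'pics/{n}_bar.npy'); c=np.argwhere(m).mean(0)[::-1]
    g=ray(n,c,.016); 
    best=max((fitbar(n,m,[g[0],g[1],a]) for a in(1.2,1.5,1.8)),key=lambda t:t[1]); print(n,best)
    m=np.load(f'pics/{n}_v_block.npy'); print(n,'blk outl at z.01',ray(n,np.argwhere(m).mean(0)[::-1],.01))
    if n!='wrist': print(n,'block proj',proj(n,W(r.x)).round(0).tolist())
for n,t in[('scene','findings_tin'),('side','findings_tin'),('scene','spirit_lamp'),('side','spirit_lamp'),('wrist','ring_clamp'),('side','ring_clamp')]:
    m=np.load(f'pics/{n}_{t}.npy'); print(n,t,ray(n,np.argwhere(m).mean(0)[::-1],.015 if t!='spirit_lamp' else .04))
E
```

```text
block [0.47054809 0.10379853 1.50174446] 
 [[1.2, 0.1], [0.3, 0.1], [0.3, -0.6], [-0.9, 0.0], [0.7, -0.3], [0.3, 0.3], [-2.3, -1.1], [-0.2, -0.2], [0.2, 0.6], [0.6, 1.1]]
wrist ([np.float64(0.5049773553416109), np.float64(0.04846794097042642), np.float64(0.4666666666666668)], np.float64(-0.0))
wrist blk outl at z.01 [0.47086166 0.09276995 0.01      ]
scene ([np.float64(0.48923542423655286), np.float64(0.09593288879423262), np.float64(0.22222222222222232)], np.float64(-0.0))
scene blk outl at z.01 [0.46296604 0.08755336 0.01      ]
scene block proj [[249.0, 214.0], [272.0, 202.0], [259.0, 217.0], [277.0, 206.0], [275.0, 231.0], [293.0, 220.0], [250.0, 208.0], [268.0, 198.0], [256.0, 218.0], [274.0, 208.0]]
side ([np.float64(0.5814961371665117), np.float64(0.08353017312485589), np.float64(-0.6000000000000001)], np.float64(-0.0))
side blk outl at z.01 [0.46601372 0.0992447  0.01      ]
side block proj [[287.0, 238.0], [255.0, 231.0], [288.0, 227.0], [262.0, 221.0], [294.0, 215.0], [269.0, 210.0], [284.0, 234.0], [257.0, 228.0], [286.0, 234.0], [261.0, 228.0]]
scene findings_tin [0.3782239  0.28412877 0.015     ]
side findings_tin [0.3798074  0.28902968 0.015     ]
scene spirit_lamp [0.46956883 0.31425401 0.04      ]
side spirit_lamp [0.47964993 0.34736525 0.04      ]
wrist ring_clamp [ 0.54542325 -0.20709606  0.015     ]
side ring_clamp [ 0.5502627  -0.20765759  0.015     ]fit.py:13: RuntimeWarning: overflow encountered in scalar negative
  return -(c&m).sum()/(c|m).sum()
```

```bash
sed -i 's/return -(c&m).sum()\/(c|m).sum()/return -float((c\&m).sum())\/float((c|m).sum())/' fit.py
python3 - <<'E'
from fit import *
for n in['wrist','scene','side']:
    m=np.load(f'pics/{n}_bar.npy'); c=np.argwhere(m).mean(0)[::-1]
    g=ray(n,c,.016); 
    best=max((fitbar(n,m,[g[0],g[1],a]) for a in(1.2,1.5,1.8)),key=lambda t:t[1]); print(n,np.round(best[0],4),best[1])
B=np.array([.4705,.1038]);a=1.5017
ux=np.array([np.cos(a),np.sin(a)]);uy=np.array([-ux[1],ux[0]])
print(ux,uy, 'foot',B-.07*ux)
E
```

```text
wrist [ 0.4724 -0.0288  1.3781] 0.9339663442635842
scene [ 0.4698 -0.0296  1.3666] 0.9297609233305854
side [ 0.4698 -0.0306  1.3598] 0.9277722186846175
[0.06904136 0.9976138 ] [-0.9976138   0.06904136] foot [0.4656671  0.03396703]
```

```bash
cat > goal.py <<'E'
from h import *
B=np.array([.4705,.1038]);A=1.5017
ux=np.array([np.cos(A),np.sin(A),0]);uy=np.array([-ux[1],ux[0],0])
def target(tilt):
    t=np.radians(tilt); y=np.sin(t)*ux-np.cos(t)*np.array([0,0,1])
    s=R.from_rotvec(robot.read_state()['orientation']).as_matrix()
    z=uy*np.sign(s[:,2]@uy); x=np.cross(y,z); return np.c_[x,y,z]
def delta(bx,by,z,tilt=18):
    s=robot.read_state(); r=R.from_rotvec(s['orientation']).as_matrix(); T=target(tilt)
    p=np.r_[B,0]+bx*ux+by*uy; p[2]=z
    d=p-s['tool_pos']
    q=np.r_[B,0]
    print('t',s['t'],'blockframe tcp',((s['tool_pos']-q)@ux).round(4),((s['tool_pos']-q)@uy).round(4),s['tool_pos'][2].round(4),'force',s['force'].round(1))
    print('turn deg (tool)',np.degrees(R.from_matrix(r.T@T).as_rotvec()).round(2),'shift now axes',(r.T@d*1000).round(1),'shift target axes',(T.T@d*1000).round(1))
    print('block-axes in target tool: ux',(T.T@ux).round(3),'uz',T.T[:,2].round(3), 'uy',(T.T@uy).round(3))
E
python3 -c "
from goal import *
delta(-.182,-.006,.0239)"
```

```text
t 0.9 blockframe tcp -0.0946 -0.1363 0.2376 force [0.1 0.9 0.6]
turn deg (tool) [ 0.62  3.92 17.99] shift now axes [  78.2  213.7 -136. ] shift target axes [ 149.2  176.3 -130.3]
block-axes in target tool: ux [-0.951  0.309  0.   ] uz [-0.309 -0.951 -0.   ] uy [ 0. -0. -1.]
```

>>> carry_out(
  motion=[0,0,0,0.2,1.3,6,1,0,0,0,0.2,1.3,6,1,0,0,0,0.2,1.3,6,1,0.021,-0.007,-0.033,0,0,0,1,0.021,-0.007,-0.033,0,0,0,1],
)

```text
t: 1.4
tool_pos: [0.5321, -0.0371, 0.2364]
orientation: [-0.924, 1.386, -1.013]
force: [0.1, -1.1, 0.6]
opening: 0.0925
```

>>> carry_out(
  motion=[0.021,-0.007,-0.033,0,0,0,1,0.021,-0.007,-0.033,0,0,0,1,0.01,0.03,0,0,0,0,1,0.01,0.03,0,0,0,0,1,0,0,0,0,0,0,1],
)

```text
t: 1.9
tool_pos: [0.4583, -0.0818, 0.1725]
orientation: [-0.922, 1.385, -1.021]
force: [-0.3, 0.1, -0.4]
opening: 0.0933
```

```bash
python3 -c "
from goal import *
delta(-.182,-.006,.0239)"
```

```text
t 1.9 blockframe tcp -0.186 -0.0006 0.1725 force [-0.3  0.1 -0.4]
turn deg (tool) [-0.19 -0.05 -0.65] shift now axes [ 43.7 142.1   5. ] shift target axes [ 42.1 142.5   5.4]
block-axes in target tool: ux [-0.951  0.309  0.   ] uz [-0.309 -0.951 -0.   ] uy [ 0. -0. -1.]
```

Tracks well. Lowering.

>>> carry_out(
  motion=[0.011,0.035,0.005,0,0,-0.6,1,0.011,0.035,0,0,0,0,1,0.009,0.03,0,0,0,0,1,0.006,0.025,0,0,0,0,1,0,0,0,0,0,0,1],
)

```text
t: 2.4
tool_pos: [0.4697, -0.0798, 0.0462]
orientation: [-0.928, 1.373, -1.034]
force: [-0.7, -0.0, -0.7]
opening: 0.0931
```

```bash
python3 -c "
from goal import *
delta(-.182,-.006,.0239)
for n in ['wrist','side']: cv2.imwrite('pics/%s1.png'%n,imaging.read_camera(n))
"
```

```text
t 2.4 blockframe tcp -0.1832 -0.0119 0.0462 force [-0.7 -0.  -0.7]
turn deg (tool) [-0.66  0.14  0.13] shift now axes [ 5.7 21.5 -6.1] shift target axes [ 5.8 21.5 -5.9]
block-axes in target tool: ux [-0.951  0.309  0.   ] uz [-0.309 -0.951 -0.   ] uy [ 0. -0. -1.]
```

View pics/wrist1.png

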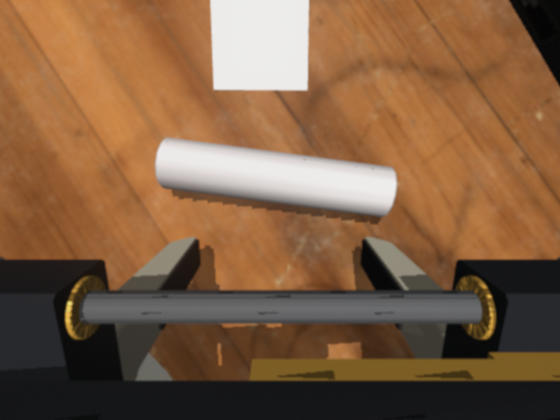

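View pics/side1.png

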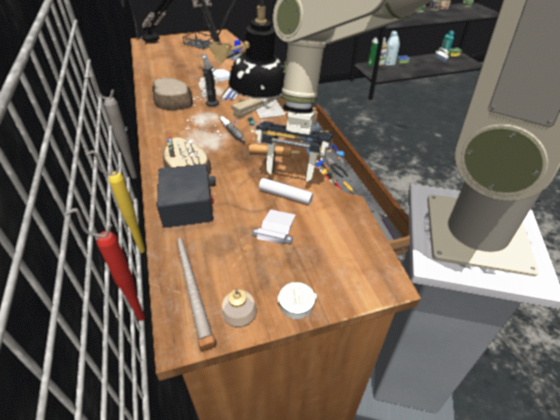

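>>> carry_out(
  motion=[0.002,0.009,-0.006,-0.6,0,0,1,0.002,0.007,0,0,0,0,1,0.001,0.004,0,0,0,0,1,0,0,0,0,0,0,1,0,0,0,0,0,0,1],
)

```text
t: 3.0
tool_pos: [0.4705, -0.0815, 0.0336]
orientation: [-0.932, 1.366, -1.037]
force: [1.0, -0.7, -0.9]
opening: 0.0933
```

```bash
python3 -c "
from goal import *
delta(-.157,-.006,.0239)"
```

```text
t 3.0 blockframe tcp -0.1848 -0.0128 0.0336 force [ 1.  -0.7 -0.9]
turn deg (tool) [-0.79  0.38  0.45] shift now axes [-23.7  17.5  -6.9] shift target axes [-23.5  17.8  -6.8]
block-axes in target tool: ux [-0.951  0.309  0.   ] uz [-0.309 -0.951 -0.   ] uy [ 0. -0. -1.]
```

>>> carry_out(
  motion=[0.002,0.008,-0.007,0,0,0,1,0,0,0,0,0,0,1,0.001,0.004,0,0,0,0,1,0,0,0,0,0,0,1,0,0,0,0,0,0,1],
)

```text
t: 3.5
tool_pos: [0.4642, -0.0808, 0.0215]
orientation: [-0.931, 1.364, -1.039]
force: [-0.3, -0.2, 2.6]
opening: 0.0928
```

```bash
python3 -c "
from goal import *
delta(-.157,-.006,.0239)"
```

```text
t 3.5 blockframe tcp -0.1846 -0.0064 0.0215 force [-0.3 -0.2  2.6]
turn deg (tool) [-0.92  0.4   0.48] shift now axes [-27.    6.   -0.3] shift target axes [-27.    6.2  -0.4]
block-axes in target tool: ux [-0.951  0.309  0.   ] uz [-0.309 -0.951 -0.   ] uy [ 0. -0. -1.]
```

>>> carry_out(
  motion=[-0.0075,0.0003,0,-0.9,0.4,0.5,1,-0.007,0.002,0,0,0,0,1,-0.007,0.002,0,0,0,0,1,-0.007,0.002,0,0,0,0,1,-0.007,0.002,0,0,0,0,1],
)

```text
t: 4.0
tool_pos: [0.4666, -0.0418, 0.024]
orientation: [-0.933, 1.386, -1.026]
force: [-0.2, -0.4, -0.6]
opening: 0.0931
```

```bash
python3 -c "
from goal import *
delta(-.12,-.006,.0239)
cv2.imwrite('pics/wrist2.png',imaging.read_camera('wrist'))"
```

```text
t 4.0 blockframe tcp -0.1455 -0.0061 0.024 force [-0.2 -0.4 -0.6]
turn deg (tool) [ 0.09 -0.1  -0.07] shift now axes [-24.2   8.   -0.2] shift target axes [-24.2   7.9  -0.1]
block-axes in target tool: ux [-0.951  0.309  0.   ] uz [-0.309 -0.951 -0.   ] uy [ 0. -0. -1.]
```

View pics/wrist2.png

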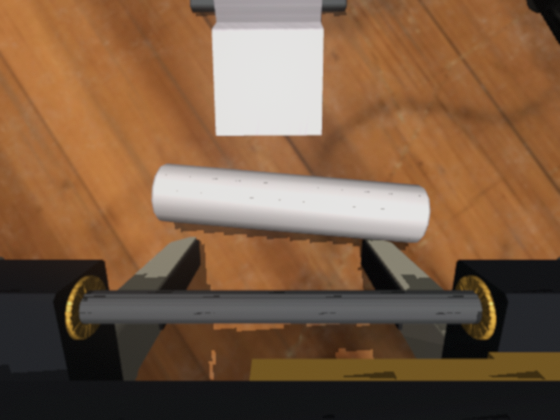

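>>> carry_out(
  motion=[-0.0067,0.0022,0,0,0,0,1,-0.0067,0.0022,0,0,0,0,1,-0.0067,0.0022,0,0,0,0,1,-0.0067,0.0022,0,0,0,0,1,-0.0067,0.0022,0,0,0,0,1],
)

```text
t: 4.55
tool_pos: [0.469, -0.0026, 0.0239]
orientation: [-0.933, 1.386, -1.025]
force: [0.1, 0.1, -0.3]
opening: 0.0929
```

```bash
python3 -c "
from goal import *
delta(-.08,-.006,.0239)
cv2.imwrite('pics/wrist3.png',imaging.read_camera('wrist'))"
```

```text
t 4.55 blockframe tcp -0.1063 -0.0058 0.0239 force [ 0.1  0.1 -0.3]
turn deg (tool) [ 0.11 -0.08 -0.1 ] shift now axes [-25.    8.1   0.2] shift target axes [-25.    8.1   0.2]
block-axes in target tool: ux [-0.951  0.309  0.   ] uz [-0.309 -0.951 -0.   ] uy [ 0. -0. -1.]
```

View pics/wrist3.png

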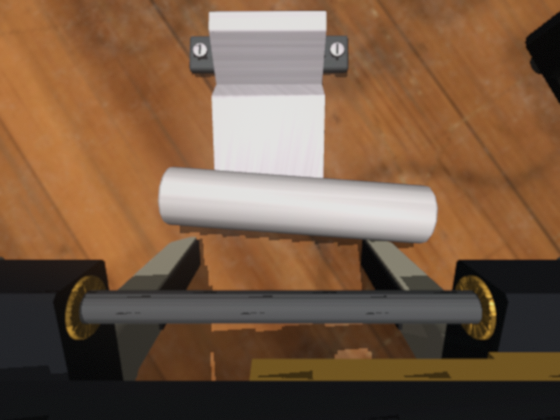

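>>> carry_out(
  motion=[-0.007,0.0013,0,0,0,0,1,-0.007,0.0013,0,0,0,0,1,-0.007,0.0013,0,0,0,0,1,-0.007,0.0013,0,0,0,0,1,-0.007,0.0013,0,0,0,0,1],
)

```text
t: 5.1
tool_pos: [0.4719, 0.0354, 0.0291]
orientation: [-0.933, 1.386, -1.026]
force: [-0.1, -2.0, 0.2]
opening: 0.0927
```

```bash
python3 -c "
from goal import *
delta(-.03,-.006,.03)
cv2.imwrite('pics/wrist4.png',imaging.read_camera('wrist'))"
```

```text
t 5.1 blockframe tcp -0.0681 -0.0061 0.0291 force [-0.1 -2.   0.2]
turn deg (tool) [ 0.08 -0.09 -0.07] shift now axes [-36.6  10.9  -0.1] shift target axes [-36.6  10.9  -0.1]
block-axes in target tool: ux [-0.951  0.309  0.   ] uz [-0.309 -0.951 -0.   ] uy [ 0. -0. -1.]
```

View pics/wrist4.png

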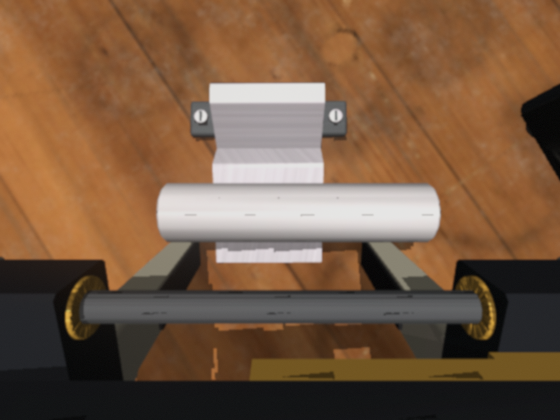

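>>> carry_out(
  motion=[-0.006,0.0013,0,0,0,0,1,-0.006,0.0013,0,0,0,0,1,-0.006,0.0013,0,0,0,0,1,-0.006,0.0013,0,0,0,0,1,-0.006,0.0013,0,0,0,0,1],
)

```text
t: 5.65
tool_pos: [0.4741, 0.0692, 0.0326]
orientation: [-0.933, 1.386, -1.025]
force: [-1.1, 0.1, 0.4]
opening: 0.093
```

```bash
python3 -c "
from goal import *
delta(-.03,-.006,.03)
cv2.imwrite('pics/wrist5.png',imaging.read_camera('wrist'))"
```

```text
t 5.65 blockframe tcp -0.0343 -0.006 0.0326 force [-1.1  0.1  0.4]
turn deg (tool) [ 0.09 -0.09 -0.11] shift now axes [-3.3  3.8  0. ] shift target axes [-3.3  3.8  0. ]
block-axes in target tool: ux [-0.951  0.309  0.   ] uz [-0.309 -0.951 -0.   ] uy [ 0. -0. -1.]
```

View pics/wrist5.png

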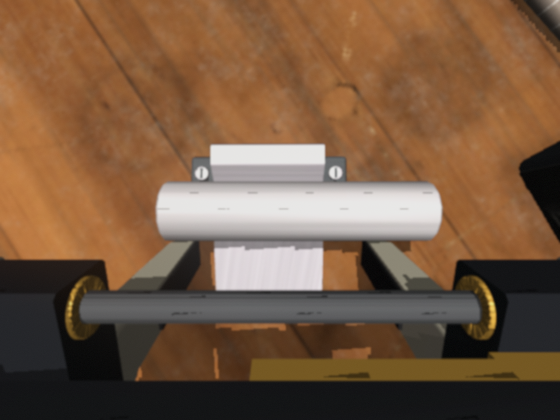

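>>> carry_out(
  motion=[-0.005,0.0015,0,0,0,0,1,-0.004,0.0012,0,0,0,0,1,0,0,0,0,0,0,1,0,0,0,0,0,0,1,0,0,0,0,0,0,1],
)

```text
t: 6.2
tool_pos: [0.4747, 0.0798, 0.0327]
orientation: [-0.934, 1.385, -1.025]
force: [0.3, -1.0, -0.1]
opening: 0.0932
```

```bash
python3 -c "
from goal import *
delta(-.08,-.006,.03)
cv2.imwrite('pics/wrist6.png',imaging.read_camera('wrist'))"
```

```text
t 6.2 blockframe tcp -0.0237 -0.0059 0.0327 force [ 0.3 -1.  -0.1]
turn deg (tool) [ 0.1  -0.05 -0.06] shift now axes [ 54.4 -14.9   0.1] shift target axes [ 54.4 -14.9   0.1]
block-axes in target tool: ux [-0.951  0.309  0.   ] uz [-0.309 -0.951 -0.   ] uy [ 0. -0. -1.]
```

View pics/wrist6.png

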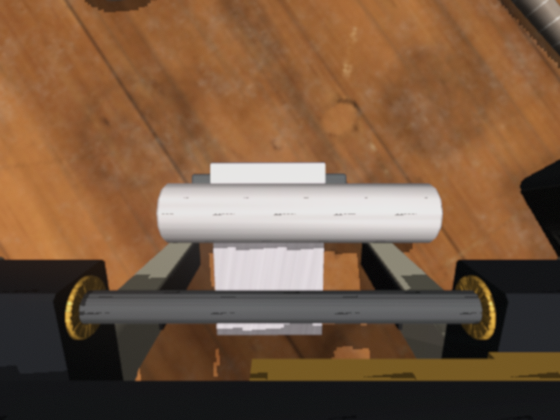

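```bash
python3 -c "
from goal import *
from fit import *
m=max(models.outline_of('wrist','bar'),key=lambda r:r['confidence']); print(m['confidence'],m['pixel'])
mm=m['pixels']; np.save('pics/m6.npy',mm)
for z in (.0246,.029):
    f,s=fitbar('wrist',mm,[B[0],B[1],A,z]); d=np.array([f[0]-B[0],f[1]-B[1],0]); print(z,(d@ux).round(4),(d@uy).round(4),round(f[2]-A,3),s)
"
```

```text
0.87 [299.8, 211.6]
0.0246 0.0044 -0.0163 -0.0 0.9678089033335321
0.029 0.0042 -0.0156 -0.003 0.9723374625948537
```

>>> carry_out(
  motion=[0.004,-0.0012,0,0,0,0,1,0.005,-0.0015,0,0,0,0,1,0.009,-0.003,0,0,0,0,1,0.014,-0.0045,0,0,0,0,1,0.014,-0.0045,0,0,0,0,1],
)

```text
t: 6.8
tool_pos: [0.4707, 0.0301, 0.0324]
orientation: [-0.934, 1.385, -1.022]
force: [0.2, 0.0, -0.4]
opening: 0.0931
```

>>> carry_out(
  motion=[-0.008,-0.025,0,0,0,0,1,-0.009,-0.028,0,0,0,0,1,-0.009,-0.028,0,0,0,0,1,-0.005,-0.015,0,0,0,0,1,0,0,0,0,0,0,1],
)

```text
t: 7.3
tool_pos: [0.4696, 0.0244, 0.136]
orientation: [-0.933, 1.391, -1.025]
force: [0.3, -0.4, 1.0]
opening: 0.0931
```

```bash
python3 -c "
from goal import *
from fit import *
delta(-.08,-.006,.13)
for n in ['wrist','side','scene']:
    im=imaging.read_camera(n); cv2.imwrite('pics/%s7.png'%n,im)
    o=models.outline_of(n,'bar')
    if not o: print(n,'none'); continue
    m=max(o,key=lambda r:r['confidence']); print(n,m['confidence'],m['pixel'])
    f,s=fitbar(n,m['pixels'],[B[0],B[1],A,.0246]); d=np.array([f[0]-B[0],f[1]-B[1],0]); print((d@ux).round(4),(d@uy).round(4),round(f[2]-A,3),s)
a=cv2.imread('pics/side7.png');b=cv2.imread('pics/wrist7.png')
cv2.imwrite('pics/c7.png',np.hstack([cv2.resize(a[170:270,200:350],(400,267),interpolation=2),cv2.resize(b,(400,300))[:267]]))
"
```

```text
t 7.3 blockframe tcp -0.0793 -0.0046 0.136 force [ 0.3 -0.4  1. ]
turn deg (tool) [ 0.25 -0.26 -0.18] shift now axes [2.6 5.4 1.5] shift target axes [2.5 5.4 1.4]
block-axes in target tool: ux [-0.951  0.309  0.   ] uz [-0.309 -0.951 -0.   ] uy [ 0. -0. -1.]
wrist 0.81 [293.7, 159.8]
0.0004 -0.0133 -0.004 0.9678958962225667
side 0.81 [268.1, 225.3]
-0.0006 -0.015 0.005 0.9477470930232558
scene 0.77 [267.3, 205.2]
0.0001 -0.0146 0.005 0.9078539926808671
```

View pics/c7.png

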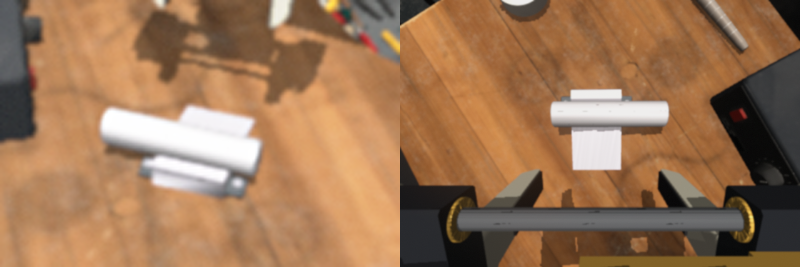

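```bash
python3 -c "
from h import *
print(robot.close_job(), robot.read_state()['t'])"
```

```text
the job is handed in; nothing more can be done
the job is handed in; nothing more can be done
```

The bar is lying in the V-groove and sticks out of the block at both ends. I handed the job in at about 7.5 s of the 35 s allowed.

I pushed it from behind with both open fingers, set square to the groove and tilted back 18°. The push took it along the bench, up the ramp, where it straightened against both fingers, and over the lip. I never gripped or lifted it. Just past the lip the fingers held it about 4 mm beyond the groove line, up against the far face. I backed off, it settled, and I raised the arm clear.

**Last checks:** fits from all three cameras put the bar's centre within 0.6 mm of the groove line and its skew at 0.005 rad or less. Along the groove it sits about 14–15 mm off centre towards the −y end, so roughly 24 mm sticks out at the +y end and 52 mm at the −y end.

- **Height:** I assumed the seated height (24.6 mm) in those fits and did not measure it separately.
- **Turning:** I could not confirm from the pictures that the bar turned the whole way. It is plain, with no marks to follow.
- **Forces:** the readings at the end of each move were all under 3 N.
- **Bystanders:** the fingers' path stayed well clear of the tin, lamp and ring clamp, but I did not measure their positions again afterwards.

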